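# Load the bottle shaker and close its hold-down bar

## Robot

A 6-joint arm with a two-finger parallel gripper is mounted at the origin on a cart in front of the work surface, level with it; the furniture and walls round the work are solid. World frame = base frame: x ahead of the robot, y to its left, z up, the work surface at z = 0. Lengths are in m, angles in rad, forces in N, time in s.
With the tool pointing down it reaches from about 0.425 to 1.125 m from the base axis. Payload 14.9 kg.
Tool frame: the origin (TCP) lies at the very end of the fingers, on their centre line; the grasp point (between the pads) lies 19 mm behind it; z points along the fingers, y is the line along which they close (so a half turn about z gives the same grasp; the last joint's range is limited). The gripper opens to 91 mm and grips with 3 to 60 N. Pads are 32 mm wide; open, the fingers measure 118 mm over their backs; the gripper's body (76 mm by 178 mm) begins 60 mm behind the grasp point.
Start: joints at [1.277, 0.379, 1.734, -0, 1.028, -0.033], TCP at [0.181, 0.676, 0.214] pointing down, gripper open.
Joint ranges: [-2.77, 2.77], [-0.74, 2.19], [0, 2.66], [-1.06, 4.2], [0.31, 2.87], [-3.08, 3.08]. Speed limits (rad/s): [1.89, 1.89, 2.39, 3.14, 3.14, 3.14].

## Interface

Orientations are given as a rotation vector (axis times angle).
In Python, from rig import robot gives the robot as it stands. The module is installed in compiled form; this text tells all that it offers.
- The arm moves only by the tool play_rows, never from a script. Its argument "commands" is a list that holds one entry, the list of rows, each a list of 6 numbers: the shift along the tool's x, y, z as a fraction of full scale, then the turn, a rotation vector about the tool's x, y, z as a fraction of full scale. In form: [[[tx, ty, tz, wx, wy, wz], ...]]. A call has 1 to 10 rows; each row is the pose to reach, as a shift and turn from the pose commanded when the call began, along the tool's axes at that moment; what a row does not reach only later rows make up. Full scale, the value 1, is 0.1 m for a shift and 45 degrees for a turn. A row lasts 1/8 s, in which the tool goes at most 62.5 mm and 10.7 degrees, less where a joint would pass 70% of its speed; a pose out of reach is approached as far as the arm can. A call with a number of a shift or a turn outside -1 to 1 is refused whole. A call with a gripper value outside its range is refused whole. "grip" is the opening, from 0 (shut) to 1 (fully open), set as the call begins (left out, the last holds). The fingers move at their own pace and stop on an object; the grip force is fixed at half the most. Time passes only in rows, so rows that repeat a pose let the fingers close. It gives the time, the measured TCP pose, the force, the opening and the grip force at its end, in the units of the state.
- robot.read_state(): the state, without advancing time (a new reading comes with each control period).
- robot.snapshot(name): name is "scene" or "top" or "wrist"; returns a dict with "color" (420x560x3 uint8, blue, green, red), "fx", "fy", "cx", "cy" (pixels), "k1" (the pictures are not rectified: a ray, as slopes to the right and down, at radius r is drawn at 1 + k1 r^2 times it, then the intrinsics apply), "cam_to_world" (4x4, takes a point from camera to world coordinates); the wrist camera has in their place "mount" (4x4, takes a point from camera to tool coordinates, whose origin is the TCP and whose axes are the flange's). Camera axes: x right, y down, z forward; pixel columns grow to the right and rows downward; lengths in m; the calibration is good to about 2 mm. A picture is of the moment at which its call begins: read the wrist's pose just before it. There is no depth.
- robot.sign_off(): hands the job in; it is judged then, once.
The state is a dict: "time_s": time; "q": joint angles; "joint_velocities": joint speeds; "joint_efforts": joint torques, N m; "position": TCP position; "eef_rot": TCP orientation; "contact_force": force on the tool from outside, world axes, zero at the start; "moment": the same for the moment, N m; "grip_width": opening from 0.0 (shut) to 1.0 (fully open); "grip_force": force on a finger pad.
Only numpy, scipy, OpenCV 4.12 (cv2) and the standard library are available. Lean on these libraries where they do the work, as an engineer would, in place of code of your own. Each camera call takes 0.05 s, during which the arm holds its last target. There are 200 camera calls.

## Task

Put the two small glass infusion bottles (the ones about 10 cm tall) on the shaker's sprung platform, one standing upright in the middle of each black rubber disc, either way round. Then swing the hinged hold-down bar over them and all the way down until it rests in the forked catch on the other post. If the bar is in the way at first, swing it up; never tip the bottles, and do not push about or knock over any of the other things on the worktop.

Things in the scene. Friction and masses are not known exactly. Their poses are not given: they have to be found in the camera images.
- shaker: White bottle shaker, fixed, 196 x 246 mm. Origin on the worktop under the platform's middle; x to its rear (motor housing at x 71 to 121, 55 high), y to its left. Base 23 high, platform 124 x 150, top at 34. Steel posts 30 (x) x 16 (y) mm at x = 0, 160 high: hinge post at y = +105, catch post at y = -100, its fork open upwards (prongs 12 mm either side of x = 0). All mm.
- seat_left (a point): Centre of the top of the left black rubber disc (54 mm across, 2 mm thick) on the sprung aluminium platform, at shaker (0, +35, 36) mm when empty; the platform sinks by up to 6 mm under load. Axes as the shaker's.
- seat_right (a point): The same for the right rubber disc, at shaker (0, -35, 36) mm.
- bar (a joint): Hold-down bar's hinge angle, rad: 0 = closed, level, in the catch's fork; pi/2 = upright; 1.85 = fully open, leaning outwards. Stiff: it stays where left (about 2 N at the grip moves it). Turns about the shaker's x axis through bar_hinge. Steel, 12 x 12 mm, reaching 215 mm from the hinge; closed it lies along the shaker's y at x = 0, underside 143 mm (its rubber pads 139 mm) above the worktop.
- bar_hinge (a point): Point on the bar's hinge axis, at shaker (0, +105, 149) mm; axes as the shaker's.
- bar_grip (a point): Middle of the bar's black grip, a round rod 16 mm across, 70 mm long, standing out from the bar to the shaker's front, parallel to the hinge (rod from x = -20 to -90 mm, this point at -55). Pinched from above by fingers closing along the shaker's y, it turns between them as the bar swings. At angle q it is at bar_hinge + (-55, -172 cos q, 172 sin q) mm in shaker axes.
- vial_a: Small round glass infusion bottle with grey crimp cap, 43 mm across, 98 mm tall, cylindrical up to about 65 mm, about 0.09 kg, loose. Origin: centre of its underside, z up. One of the two to load.
- vial_b: Small round glass infusion bottle with grey crimp cap, 43 mm across, 92 mm tall, otherwise like vial_a. Origin: centre of its underside, z up. The other one to load.
- cream_jar: Round jar with a lid, 55 mm across, 65 mm tall. Bystander, loose, leave it alone. Origin: centre of its underside, z up.
- dark_bottle: Slim round dark bottle, 33 mm across, 84 mm tall. Bystander, loose, leave it alone. Origin: centre of its underside, z up.
- small_carton: Slim upright carton, 32 (x) x 38 (y) x 85 mm. Bystander, loose, leave it alone. Origin: centre of its underside, z up.
- wide_carton: Upright flat carton, 36 (x) x 67 (y) x 88 mm. Bystander, loose, leave it alone. Origin: centre of its underside, z up.
- tall_bottle: Large infusion bottle, 70 mm across, 172 mm tall. Bystander, loose, leave it alone. Origin: centre of its underside, z up.

How it is judged:
By the outcome, as a careful person would: the job done as asked, in the order asked, and still so for the second after the job is handed in, with the robot touching nothing.
It also fails if it takes over 72 s, if anything falls off the work surface, if the arm or the gripper's body presses on something with over 40 N, if the wrist force passes 120 N, or if a joint passes its speed limit or range.

## Working session

There is one attempt and no reset: what is moved stays moved. The work goes in short steps, Python scripts to look and compute and a tool call to move; the robot and the scene stay as the last step left them, time stands still between calls to the robot, and variables do not carry over. Pictures are saved under pics/ and viewed, at most 10 in all, crops included, and the job is handed in when it is done.

Besides the shell and the picture viewer there is one more tool, called after "Request:" as name(argument=value, ...), one argument or row to a line, values as JSON. play_rows: Moves the arm, as the interface text tells. Shift numbers are shares of 0.1 m and turn numbers shares of 45 degrees, none past 1 either way. Its arguments: {"type":"object","properties":{"commands":{"type":"array"},"grip":{"type":"number"}},"required":["commands"]}

```bash
mkdir -p pics; python3 - <<'E'
from rig import robot
import cv2,pickle
s=robot.read_state(); print({k:s[k] for k in('time_s','position','eef_rot','grip_width','contact_force')})
for n in('scene','top'):
    d=robot.snapshot(n); cv2.imwrite(f'pics/{n}0.png',d['color']); pickle.dump(d,open(f'{n}0.pkl','wb'))
    print(n,d['fx'],d['fy'],d['cx'],d['cy'],d['k1'],d['cam_to_world'].tolist() if hasattr(d['cam_to_world'],'tolist') else d['cam_to_world'])
E
```

```text
{'time_s': 0.0, 'position': array([0.180381  , 0.67597067, 0.21329809]), 'eef_rot': array([-4.08439611e-01, -3.11471918e+00,  1.64748701e-03]), 'grip_width': 0.9948882725799716, 'contact_force': array([ 0.98458661,  0.10139803, -0.08584958])}
scene 487.60391489009453 487.60391489009453 279.0580805731462 211.7292702804515 -0.1412178673166876 [[0.5251023683452374, -0.6331183298744525, 0.568707906693064, -0.11911387278179916], [-0.8510386371373874, -0.39131804832530787, 0.3501477161916244, -0.5189428182010699], [0.0008607308297061424, -0.6678557968842196, -0.7442901945549081, 1.0296501572542998], [0.0, 0.0, 0.0, 1.0]]
top 502.32251279277926 502.32251279277926 275.9936173665879 205.73162547094785 -0.1636876535045777 [[0.10408576359358337, -0.9734450150724376, 0.20388956924708657, 0.27343384524737036], [-0.9945592716414389, -0.10274891608102743, 0.017161452043014575, -0.09090916757456226], [0.004243702297688503, -0.20456652432594094, -0.9788434645621398, 1.5739359401362643], [0.0, 0.0, 0.0, 1.0]]
```

View pics/scene0.png

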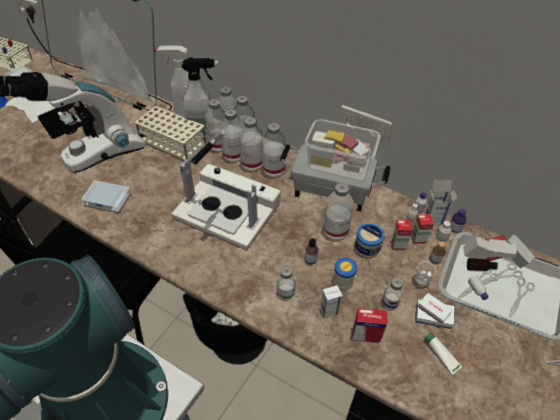

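View pics/top0.png

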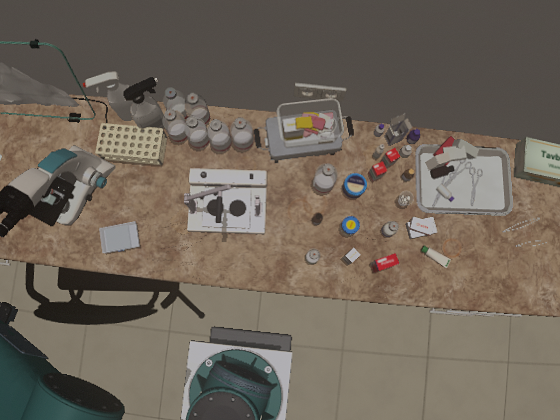

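The scene picture shows the shaker at about (228,207) with two likely vials at (287,282) and (393,294). In the top view these are the shaker at (228,203) and vials at (313,257) and (390,229). I'll zoom in next.

```bash
cat > h.py <<'E'
import numpy as np,cv2,pickle
from scipy.optimize import least_squares
class Cam:
    def __init__(s,d,T=None):
        s.d=d; s.T=np.array(d['cam_to_world'] if T is None else T)
    def proj(s,P):
        P=np.atleast_2d(P); c=(P-s.T[:3,3])@s.T[:3,:3]; u=c[:,:2]/c[:,2:]
        u=u*(1+s.d['k1']*(u**2).sum(1,keepdims=True))
        return u*[s.d['fx'],s.d['fy']]+[s.d['cx'],s.d['cy']]
    def ray(s,px):
        u=(np.array(px,float)-[s.d['cx'],s.d['cy']])/[s.d['fx'],s.d['fy']]; v=u.copy()
        for _ in range(20): v=u/(1+s.d['k1']*(v@v))
        return s.T[:3,3],s.T[:3,:3]@np.r_[v,1]
    def atz(s,px,z):
        o,r=s.ray(px); return o+r*(z-o[2])/r[2]
def load(n): return Cam(pickle.load(open(n+'.pkl','rb')))
E
python3 - <<'E'
from h import *
A=load('scene0');B=load('top0')
def crop(c,x,y,w,h,k): return cv2.resize(c.d['color'][y:y+h,x:x+w],None,fx=k,fy=k,interpolation=cv2.INTER_CUBIC)
cv2.imwrite('pics/c1.png',np.hstack([crop(A,165,145,130,110,3),crop(B,180,150,130,110,3)]))
cv2.imwrite('pics/c2.png',np.vstack([crop(A,260,180,190,70,4),crop(A,260,250,190,75,4)]))
for p,q in [((287,295),(313,257)),((393,304),(390,229))]:
    print(A.atz(p,0),B.atz(q,.09))
E
```

```text
[ 0.44284801 -0.1962884   0.        ] [ 0.43967283 -0.19011019  0.09      ]
[ 0.55576586 -0.43204664  0.        ] [ 0.54728934 -0.41461902  0.09      ]
```

View pics/c1.png

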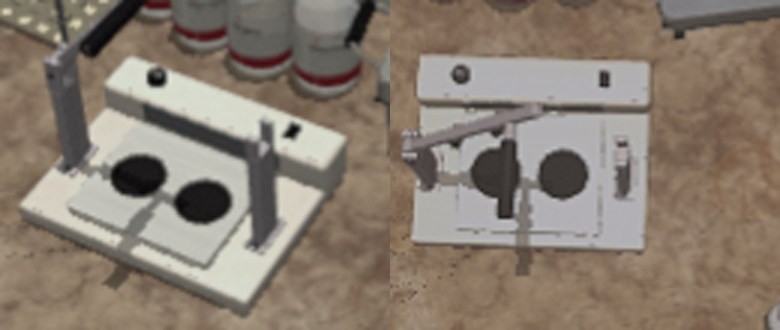

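View pics/c2.png

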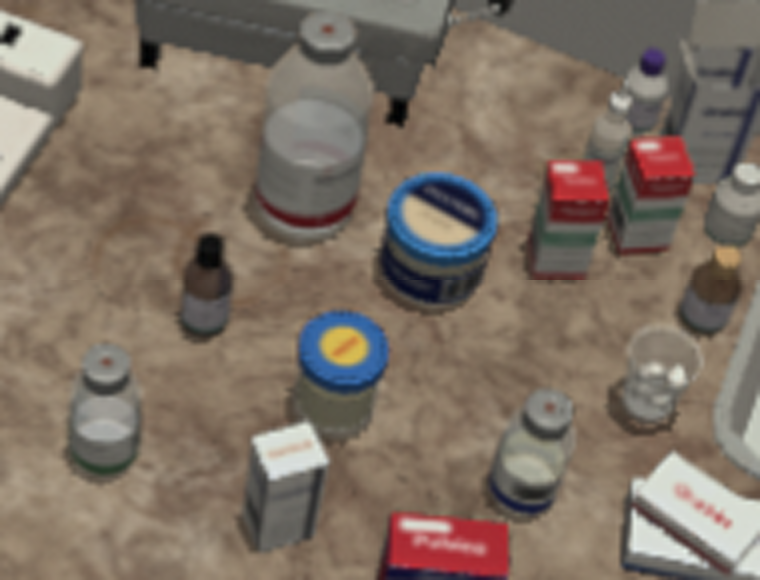

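The crops show both discs and the base corners. The hinge post is on the left, and the bar is up with its black grip visible. The vials are at scene (286.75,270) and (397.5,280.75) for the cap tops. Next I'll fit the shaker pose, the bar angle and the vials.

```bash
cat > fit.py <<'E'
from h import *
A=load('scene0');B=load('top0')
obs=[(B,(-.075,.123,.023),(187.7,231.7)),(B,(-.075,-.123,.023),(265,232.7)),(B,(.121,.123,.055),(189.3,169)),(B,(.121,-.123,.055),(267,169.3)),
(B,(0,.035,.036),(215,207.7)),(B,(0,-.035,.036),(237.7,208)),(A,(0,.035,.036),(211,203.7)),(A,(0,-.035,.036),(232.7,212)),
(A,(-.075,.123,.023),(172,216-4)),(A,(-.075,-.123,.023),(245.7,244))]
def W(p,P):
    c,s=np.cos(p[2]),np.sin(p[2]); P=np.atleast_2d(P); return P@np.array([[c,-s,0],[s,c,0],[0,0,1]]).T+[p[0],p[1],0]
r=least_squares(lambda p:np.concatenate([(c.proj(W(p,P))[0]-u) for c,P,u in obs]),[.6,0,0],loss='soft_l1')
p=r.x;print('shaker',p);print(r.fun.reshape(-1,2).round(1).tolist())
def G(q,x=-.055,R=.172): return (x,.105-R*np.cos(q),.149+R*np.sin(q))
bo=[(A,-.09,(195,161)),(A,-.02,(211.7,146.7)),(B,-.09,(219.3,221.7)),(B,-.02,(219.3,196.7))]
b=least_squares(lambda q:np.concatenate([c.proj(W(p,G(q[0],x)))[0]-u for c,x,u in bo]),[1.4],loss='soft_l1')
print('bar',b.x,b.fun.reshape(-1,2).round(1).tolist(), W(p,G(b.x[0])))
for nm,a,bb in(('L',(286.75,270),None),('R',(397.5,280.75),None)):
  for z in(.092,.098): 
    X=A.atz(a,z);print(nm,z,X,B.proj(X))
E
python3 fit.py
python3 - <<'E'
from h import *
B=load('top0')
f=lambda x,y:cv2.resize(B.d['color'][y:y+45,x:x+50],None,fx=8,fy=8,interpolation=cv2.INTER_CUBIC)
cv2.imwrite('pics/c3.png',np.hstack([f(290,235),f(365,205)]))
E
```

```text
shaker [0.57084295 0.090032   0.08083328]
[[-1.1, -0.6], [-0.0, 0.4], [-0.7, -0.9], [-0.5, 0.5], [0.2, -0.2], [-0.3, 0.1], [0.6, -0.4], [0.5, -0.1], [-0.9, 1.6], [2.2, 1.6]]
bar [0.86612319] [[0.1, 1.4], [-0.1, -2.1], [-0.7, 1.1], [0.5, 0.1]] [[0.51654084 0.07919298 0.28003361]]
L 0.092 [ 0.4510299  -0.18923446  0.092     ] [[313.10771929 253.10080324]]
L 0.098 [ 0.44738157 -0.19134426  0.098     ] [[313.86194131 254.17015209]]
R 0.092 [ 0.55877426 -0.42402204  0.092     ] [[393.42814036 225.46947823]]
R 0.098 [ 0.55443647 -0.42462944  0.098     ] [[394.00404708 226.57306115]]
```

View pics/c3.png

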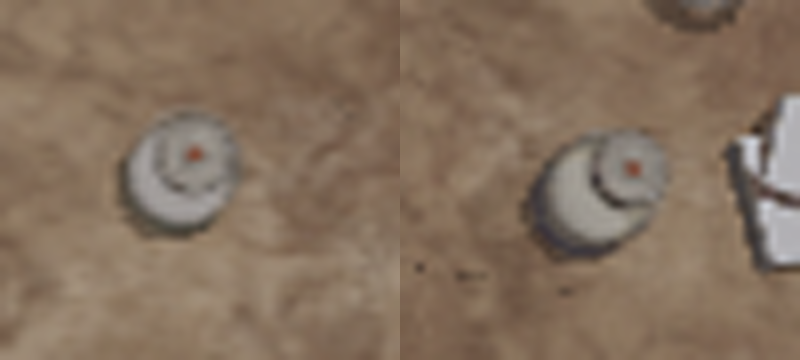

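```bash
cat >> h.py <<'E'
from scipy.spatial.transform import Rotation as Ro
SH=np.array([0.5708,0.0900,0.0808])
def sh(P): 
    c,s=np.cos(SH[2]),np.sin(SH[2]); x,y,z=P; return np.array([c*x-s*y+SH[0],s*x+c*y+SH[1],z])
def bar(q): return sh((-.055,.105-.172*np.cos(q),.149+.172*np.sin(q)))
def pose(yaw): # tool y heading (rad, world), pointing down
    y=np.array([np.cos(yaw),np.sin(yaw),0]); z=np.array([0,0,-1.]); return Ro.from_matrix(np.c_[np.cross(y,z),y,z])
def delta(pos,R,tp,tyaw,tag=''):
    d=R.inv().apply(np.array(tp)-pos)/.1; w=(R.inv()*pose(tyaw)).as_rotvec()/(np.pi/4)
    print(tag,'shift',d.round(3).tolist(),'turn',w.round(3).tolist())
def now():
    from rig import robot
    s=robot.read_state(); print('t',round(s['time_s'],2),'pos',s['position'].round(4).tolist(),'q',s['q'].round(2).tolist(),'F',s['contact_force'].round(1).tolist(),'w',round(s['grip_width'],3),'gf',round(float(s['grip_force']),1))
    R=Ro.from_rotvec(s['eef_rot']); print('axes x,y,z',R.as_matrix().T.round(3).tolist()); return s['position'],R
E
python3 - <<'E'
from h import *
p,R=now()
delta(p,R,(.5165,.079,.38),np.pi/2+SH[2],'hover')
A=load('scene0')
for n,px,z in [('dark',(312,241),.084),('smallcarton',(332,290),.085),('jar55',(345,267),.065),('wide',(371,313),.088),('bigjar',(370,229),.06),('glass',(426,266),.05),('whitebox',(436,306),.03),('tall',(342,188),.172)]: print(n,A.atz(px,z).round(3))
E
```

```text
t 0.1 pos [0.1804, 0.676, 0.2134] q [1.28, 0.38, 1.73, 0.0, 1.03, -0.03] F [0.4, 0.1, 0.2] w 1.0 gf 0.0
axes x,y,z [[-0.966, 0.258, 0.0], [0.258, 0.966, -0.001], [-0.0, -0.001, -1.0]]
hover shift [-4.786, -4.903, -1.662] turn [-0.001, -0.0, -0.435]
dark [ 0.563 -0.195  0.084]
smallcarton [ 0.462 -0.304  0.085]
jar55 [ 0.549 -0.295  0.065]
wide [ 0.451 -0.406  0.088]
bigjar [ 0.695 -0.296  0.06 ]
glass [ 0.667 -0.464  0.05 ]
whitebox [ 0.584 -0.527  0.03 ]
tall [ 0.685 -0.207  0.172]
```

Request:
play_rows(
  commands=[
    [[-0.2,-0.2,-0.33,0,0,0],[-0.5,-0.5,-0.66,0,0,0],[-0.96,-0.98,-1,0,0,0]],
  ],
)

```text
time_s: 0.48
position: [0.243, 0.5656, 0.3092]
eef_rot: [0.407, 3.115, 0.0]
contact_force: [0.4, -0.1, 0.7]
grip_width: 1.003
grip_force: 0.0
```

Request:
play_rows(
  commands=[
    [[-0.32,-0.33,-0.2,0,0,0],[-0.64,-0.66,-0.4,0,0,0],[-0.96,-0.98,-0.66,0,0,0]],
  ],
)

```text
time_s: 0.85
position: [0.3105, 0.4453, 0.3746]
eef_rot: [-0.408, -3.115, 0.001]
contact_force: [1.0, 0.7, -1.1]
grip_width: 1.0
grip_force: 0.0
```

Request:
play_rows(
  commands=[
    [[-0.32,-0.33,0,0,0,0],[-0.64,-0.66,0,0,0,0],[-0.96,-0.98,0,0,0,0]],
  ],
)

```text
time_s: 1.23
position: [0.3781, 0.3261, 0.3743]
eef_rot: [-0.408, -3.115, 0.0]
contact_force: [0.7, 0.2, 0.2]
grip_width: 1.001
grip_force: 0.0
```

Request:
play_rows(
  commands=[
    [[-0.32,-0.33,0,0,0,0],[-0.64,-0.66,0,0,0,0],[-0.96,-0.98,0,0,0,0]],
  ],
)

```text
time_s: 1.6
position: [0.4456, 0.2066, 0.3743]
eef_rot: [-0.408, -3.115, 0.0]
contact_force: [0.7, 0.4, -0.2]
grip_width: 0.997
grip_force: 0.0
```

Request:
play_rows(
  commands=[
    [[-0.32,-0.33,0,0,0,-0.15],[-0.64,-0.66,0,0,0,-0.3],[-0.95,-0.98,0,0,0,-0.435],[-0.95,-0.98,0,0,0,-0.435],[-0.95,-0.98,0,0,0,-0.435]],
  ],
  grip=0.6,
)

```text
time_s: 2.22
position: [0.5114, 0.089, 0.3741]
eef_rot: [0.124, -3.138, -0.0]
contact_force: [0.2, 0.2, -0.1]
grip_width: 0.602
grip_force: 0.0
```

```bash
python3 - <<'E'
from h import *
from rig import robot
p,R=now()
delta(p,R,(.5165,.079,.38),np.pi/2+SH[2],'hover')
d=robot.snapshot('wrist'); M=np.array(d['mount']); T=np.eye(4);T[:3,:3]=R.as_matrix();T[:3,3]=p
d['cam_to_world']=T@M; pickle.dump(d,open('w1.pkl','wb')); c=Cam(d)
im=d['color'].copy()
for q in(.8,.866,.93):
    for x in(-.02,-.055,-.09):
        u=c.proj(sh((x,.105-.172*np.cos(q),.149+.172*np.sin(q))))[0]; print(q,x,u.round(1)); cv2.circle(im,tuple(u.astype(int)),2,(0,255,0),-1)
for y in(.035,-.035):
    u=c.proj(sh((0,y,.036)))[0];print(y,u);cv2.circle(im,tuple(u.astype(int)),3,(0,0,255),-1)
cv2.imwrite('pics/w1.png',im)
E
```

```text
t 2.23 pos [0.5114, 0.089, 0.3741] q [0.13, -0.08, 1.96, 0.0, 1.26, -1.52] F [0.2, 0.2, -0.1] w 0.602 gf 0.0
axes x,y,z [[-0.997, -0.079, 0.001], [-0.079, 0.997, 0.0], [-0.001, 0.0, -1.0]]
hover shift [-0.043, -0.104, -0.059] turn [0.0, -0.001, -0.002]
0.8 -0.02 [257.2 254.6]
0.8 -0.055 [256.5 215.7]
0.8 -0.09 [255.8 174.3]
0.866 -0.02 [266.5 257.9]
0.866 -0.055 [266.1 218. ]
0.866 -0.09 [265.6 175.5]
0.93 -0.02 [276.6 261. ]
0.93 -0.055 [276.5 220.2]
0.93 -0.09 [276.3 176.7]
0.035 [298.88940617 212.01268834]
-0.035 [254.38267668 212.0654606 ]
```

View pics/w1.png

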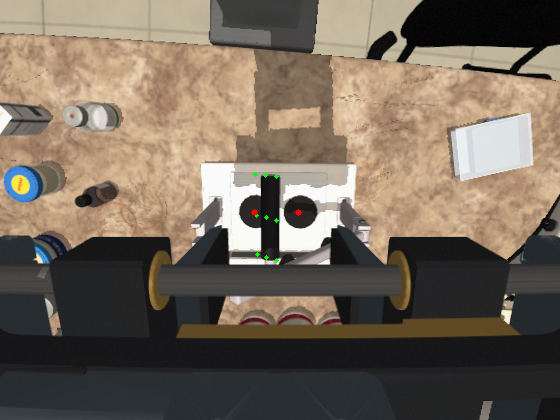

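The wrist picture shows the black rod at column 270, rows 175–260, so q ≈ 0.89. The disc centres are within 2 mm of the prediction. I'll descend onto the rod.

Request:
play_rows(
  commands=[
    [[-0.04,-0.07,-0.0,0,0,0],[-0.04,-0.07,0.4,0,0,0],[-0.04,-0.07,0.7,0,0,0],[-0.04,-0.07,1,0,0,0]],
  ],
)

```text
time_s: 2.78
position: [0.5162, 0.0826, 0.2735]
eef_rot: [-0.128, 3.139, -0.0]
contact_force: [-0.1, 0.3, -0.0]
grip_width: 0.599
grip_force: 0.0
```

Request:
play_rows(
  commands=[
    [[0,0,0.05,0,0,0],[0,0,0.1,0,0,0],[0,0,0.1,0,0,0],[0,0,0.1,0,0,0],[0,0,0.1,0,0,0],[0,0,0.1,0,0,0],[0,0,0.1,0,0,0]],
  ],
  grip=0.0,
)

```text
time_s: 3.65
position: [0.5167, 0.082, 0.2651]
eef_rot: [-0.127, 3.138, -0.001]
contact_force: [-0.5, -3.3, 6.0]
grip_width: 0.165
grip_force: 30.0
```

```bash
python3 - <<'E'
from h import *
p,R=now()
print('expect TCP',bar(.89)-[0,0,.019])
# arc relative to actual, in tool axes, from q0
for q0 in(.86,.89,.92):
  print(q0,[((R.inv().apply(bar(q)-bar(q0)))/.1).round(2).tolist() for q in(1.0,1.1,1.2,1.3,1.4,1.5,1.6,1.7,1.8)])
E
```

```text
t 3.65 pos [0.5167, 0.082, 0.2651] q [0.11, 0.03, 2.06, -0.0, 1.05, -1.54] F [-0.5, -3.3, 6.0] w 0.165 gf 30.0
axes x,y,z [[-0.997, -0.081, -0.001], [-0.081, 0.997, -0.0], [0.001, -0.0, -1.0]]
expect TCP [0.51624247 0.0823126  0.26365634]
0.86 [[-0.0, 0.19, -0.14], [-0.0, 0.34, -0.23], [-0.0, 0.5, -0.3], [-0.0, 0.66, -0.35], [-0.0, 0.83, -0.39], [-0.0, 1.0, -0.41], [-0.0, 1.17, -0.42], [-0.0, 1.34, -0.4], [-0.0, 1.51, -0.37]]
0.89 [[-0.0, 0.15, -0.11], [-0.0, 0.3, -0.2], [-0.0, 0.46, -0.27], [-0.0, 0.62, -0.32], [-0.0, 0.79, -0.36], [-0.0, 0.96, -0.38], [-0.0, 1.13, -0.38], [-0.0, 1.3, -0.37], [-0.0, 1.47, -0.34]]
0.92 [[-0.0, 0.11, -0.08], [-0.0, 0.26, -0.16], [-0.0, 0.42, -0.23], [-0.0, 0.58, -0.29], [-0.0, 0.75, -0.33], [-0.0, 0.92, -0.35], [-0.0, 1.09, -0.35], [-0.0, 1.26, -0.34], [-0.0, 1.43, -0.31]]
```

Request:
play_rows(
  commands=[
    [[0,0.15,-0.11,0,0,0],[0,0.3,-0.2,0,0,0],[0,0.46,-0.27,0,0,0],[0,0.62,-0.32,0,0,0],[0,0.79,-0.36,0,0,0],[0,0.96,-0.38,0,0,0]],
  ],
)

```text
time_s: 4.4
position: [0.5097, 0.1784, 0.3037]
eef_rot: [-0.127, 3.136, -0.0]
contact_force: [6.6, -3.5, 2.6]
grip_width: 0.175
grip_force: 30.0
```

Request:
play_rows(
  commands=[
    [[0,0.17,0,0,0,0],[0,0.34,0.01,0,0,0],[0,0.47,0.03,0,0,0],[0,0.47,0.03,0,0,0]],
  ],
)

```text
time_s: 4.9
position: [0.5058, 0.2258, 0.3002]
eef_rot: [-0.128, 3.136, 0.002]
contact_force: [6.0, 1.5, 3.2]
grip_width: 0.172
grip_force: 30.0
```

Request:
play_rows(
  commands=[
    [[0,0,0,0,0,0],[0,0,0,0,0,0],[0,0,0,0,0,0]],
  ],
  grip=0.45,
)

```text
time_s: 5.28
position: [0.5045, 0.2246, 0.2992]
eef_rot: [0.127, -3.139, 0.0]
contact_force: [0.6, 0.4, -0.1]
grip_width: 0.443
grip_force: 0.0
```

Request:
play_rows(
  commands=[
    [[0,0,-0.3,0,0,0],[0,0,-0.6,0,0,0],[0,0,-0.8,0,0,0]],
  ],
)

```text
time_s: 5.65
position: [0.5049, 0.2248, 0.3807]
eef_rot: [-0.127, 3.138, 0.001]
contact_force: [-0.1, 0.5, -0.6]
grip_width: 0.454
grip_force: 0.0
```

```bash
python3 - <<'E'
from h import *
from rig import robot
p,R=now()
print(bar(1.77))
d=robot.snapshot('scene'); pickle.dump(d,open('s2.pkl','wb')); 
cv2.imwrite('pics/s2.png',cv2.resize(d['color'][130:260,150:300],None,fx=4,fy=4))
delta(p,R,(.449,-.190,.30),SH[2],'vialL hover')
E
```

```text
t 5.65 pos [0.5049, 0.2248, 0.3807] q [0.38, -0.02, 1.9, 0.0, 1.27, -1.27] F [-0.1, 0.5, -0.6] w 0.454 gf 0.0
axes x,y,z [[-0.997, -0.081, -0.001], [-0.081, 0.997, 0.0], [0.001, 0.0, -1.0]]
[0.50475748 0.2241441  0.31759861]
vialL hover shift [0.892, -4.089, 0.805] turn [0.001, 0.001, 2.0]
```

Request:
play_rows(
  commands=[
    [[0.05,-0.2,0,0,0,0.2],[0.1,-0.4,0,0,0,0.4],[0.15,-0.6,0,0,0,0.6],[0.2,-0.8,0,0,0,0.8],[0.22,-1,0,0,0,1]],
  ],
  grip=0.75,
)

```text
time_s: 6.32
position: [0.4904, 0.1226, 0.3786]
eef_rot: [-1.091, -2.945, 0.001]
contact_force: [0.4, 0.9, -0.0]
grip_width: 0.752
grip_force: 0.0
```

Request:
play_rows(
  commands=[
    [[-0.13,-0.2,0,0,0,0.2],[-0.26,-0.4,0,0,0,0.4],[-0.39,-0.6,0,0,0,0.6],[-0.52,-0.8,0,0,0,0.8],[-0.64,-1,0,0,0,1]],
  ],
)

```text
time_s: 6.95
position: [0.4744, 0.0049, 0.3786]
eef_rot: [-2.135, -2.303, 0.001]
contact_force: [0.5, 0.4, -0.4]
grip_width: 0.746
grip_force: 0.0
```

Request:
play_rows(
  commands=[
    [[-0.32,-0.07,0,0,0,0],[-0.64,-0.14,0,0,0,0],[-0.97,-0.21,0,0,0,0]],
  ],
)

```text
time_s: 7.32
position: [0.4613, -0.0936, 0.3787]
eef_rot: [-2.129, -2.309, 0.0]
contact_force: [0.2, -0.3, -0.2]
grip_width: 0.753
grip_force: 0.0
```

Request:
play_rows(
  commands=[
    [[-0.32,-0.07,0.27,0,0,0],[-0.64,-0.14,0.54,0,0,0],[-0.97,-0.21,0.8,0,0,0],[-0.97,-0.21,0.8,0,0,0],[-0.97,-0.21,0.8,0,0,0]],
  ],
)

```text
time_s: 7.95
position: [0.4487, -0.1908, 0.2995]
eef_rot: [-2.13, -2.309, -0.0]
contact_force: [1.2, -0.7, -0.1]
grip_width: 0.754
grip_force: 0.0
```

```bash
cat >> h.py <<'E'
def wrist(name):
    from rig import robot
    p,R=now(); d=robot.snapshot('wrist'); T=np.eye(4);T[:3,:3]=R.as_matrix();T[:3,3]=p
    d['cam_to_world']=T@np.array(d['mount']); pickle.dump(d,open(name+'.pkl','wb')); return p,R,Cam(d)
def ring(c,im,o,z,r,col=(0,255,0)):
    t=np.linspace(0,2*np.pi,90); P=np.c_[o[0]+r*np.cos(t),o[1]+r*np.sin(t),0*t+z]
    cv2.polylines(im,[np.int32(c.proj(P)*8)],True,col,1,cv2.LINE_AA,3)
E
python3 - <<'E'
from h import *
p,R,c=wrist('w2')
im=c.d['color'].copy()
o=(.449,-.190)
print(c.proj([[*o,.0],[*o,.095],[p[0],p[1],.0]]))
ring(c,im,o,0,.0215);ring(c,im,o,.065,.0215);ring(c,im,o,.098,.008,(0,0,255))
cv2.imwrite('pics/w2.png',im)
delta(p,R,(.449,-.190,.30),SH[2],'vialL hover')
E
```

```text
t 7.95 pos [0.4487, -0.1908, 0.2995] q [-0.45, -0.07, 2.09, 0.0, 1.12, -0.53] F [1.2, -0.7, -0.1] w 0.754 gf 0.0
axes x,y,z [[-0.08, 0.997, 0.0], [0.997, 0.08, -0.0], [-0.0, 0.0, -1.0]]
[[278.90201387 177.93936579]
 [278.8262054  189.68496846]
 [278.66734779 178.48212786]]
vialL hover shift [0.008, 0.003, -0.005] turn [-0.0, -0.0, -0.0]
```

View pics/w2.png

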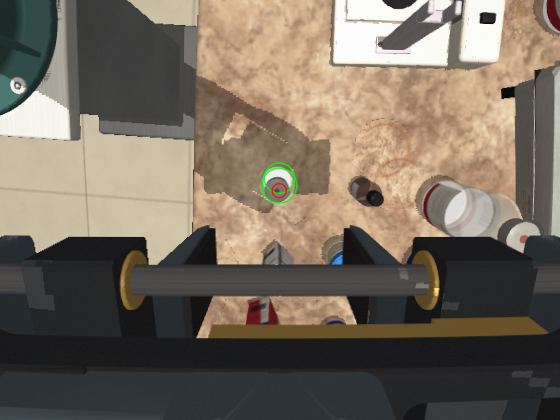

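The rings for vial L land on the bottle: cap at (279,189), base ring around (279,181). It's aligned to about 1 mm, so I'll descend and grasp.

Request:
play_rows(
  commands=[
    [[0.01,0,0.35,0,0,0],[0.01,0,0.7,0,0,0],[0.01,0,1,0,0,0]],
  ],
)

```text
time_s: 8.38
position: [0.4492, -0.1893, 0.1991]
eef_rot: [2.128, 2.31, 0.001]
contact_force: [0.7, -0.4, 1.0]
grip_width: 0.75
grip_force: 0.0
```

Request:
play_rows(
  commands=[
    [[0,0,0.35,0,0,0],[0,0,0.7,0,0,0],[0,0,1,0,0,0]],
  ],
)

```text
time_s: 8.75
position: [0.4493, -0.1894, 0.099]
eef_rot: [2.128, 2.31, 0.001]
contact_force: [1.1, -0.2, -0.2]
grip_width: 0.749
grip_force: 0.0
```

Request:
play_rows(
  commands=[
    [[0,0,0.3,0,0,0],[0,0,0.5,0,0,0],[0,0,0.65,0,0,0],[0,0,0.71,0,0,0],[0,0,0.71,0,0,0]],
  ],
)

```text
time_s: 9.38
position: [0.4489, -0.19, 0.0286]
eef_rot: [2.129, 2.309, 0.0]
contact_force: [0.1, 0.5, -0.5]
grip_width: 0.752
grip_force: 0.0
```

Request:
play_rows(
  commands=[
    [[0,0,0,0,0,0],[0,0,0,0,0,0],[0,0,0,0,0,0],[0,0,0,0,0,0],[0,0,0,0,0,0],[0,0,0,0,0,0]],
  ],
  grip=0.3,
)

```text
time_s: 10.12
position: [0.4488, -0.1902, 0.0287]
eef_rot: [2.13, 2.309, 0.0]
contact_force: [-1.2, 1.0, 6.4]
grip_width: 0.46
grip_force: 30.0
```

```bash
python3 - <<'E'
from h import *
p,R=now()
for n,y in(('seatR',-.035),('seatL',.035)): delta(p,R,sh((0,y,.20)),SH[2],n)
print(sh((0,-.035,0)),sh((0,.035,0)))
E
```

```text
t 10.12 pos [0.4488, -0.1902, 0.0287] q [-0.45, 0.37, 2.21, -0.0, 0.56, -0.53] F [-1.2, 1.0, 6.4] w 0.46 gf 30.0
axes x,y,z [[-0.081, 0.997, -0.0], [0.997, 0.081, 0.0], [0.0, -0.0, -1.0]]
seatR shift [2.344, 1.443, -1.713] turn [0.0, 0.0, 0.0]
seatL shift [3.044, 1.443, -1.713] turn [0.0, 0.0, 0.0]
[0.57362492 0.05511419 0.        ] [0.56797508 0.12488581 0.        ]
```

Request:
play_rows(
  commands=[
    [[0,0,-0.2,0,0,0],[0,0,-0.6,0,0,0],[0,0,-1,0,0,0]],
  ],
)

```text
time_s: 10.5
position: [0.4483, -0.19, 0.1293]
eef_rot: [-2.13, -2.309, 0.0]
contact_force: [0.7, -0.2, -1.0]
grip_width: 0.461
grip_force: 30.0
```

Request:
play_rows(
  commands=[
    [[0.1,0.06,-0.4,0,0,0],[0.2,0.13,-0.7,0,0,0],[0.3,0.2,-1,0,0,0]],
  ],
)

```text
time_s: 10.88
position: [0.4661, -0.1582, 0.2295]
eef_rot: [2.13, 2.309, 0.0]
contact_force: [0.3, -0.5, -1.9]
grip_width: 0.46
grip_force: 30.0
```

Request:
play_rows(
  commands=[
    [[0.3,0.14,0,0,0,0],[0.6,0.28,0,0,0,0],[0.92,0.42,0,0,0,0]],
  ],
)

```text
time_s: 11.25
position: [0.5007, -0.0625, 0.2285]
eef_rot: [2.13, 2.309, 0.0]
contact_force: [0.9, -0.4, -0.7]
grip_width: 0.462
grip_force: 30.0
```

Request:
play_rows(
  commands=[
    [[0.3,0.14,0,0,0,0],[0.6,0.28,0,0,0,0],[0.92,0.42,0,0,0,0]],
  ],
)

```text
time_s: 11.62
position: [0.5351, 0.0327, 0.2283]
eef_rot: [-2.13, -2.309, 0.0]
contact_force: [1.2, 0.1, -1.5]
grip_width: 0.465
grip_force: 30.0
```

Request:
play_rows(
  commands=[
    [[0.3,0.14,0,0,0,0],[0.6,0.28,0,0,0,0],[0.9,0.4,0,0,0,0],[0.9,0.4,0,0,0,0],[0.9,0.4,0,0,0,0]],
  ],
)

```text
time_s: 12.25
position: [0.5672, 0.1242, 0.2281]
eef_rot: [-2.129, -2.309, 0.001]
contact_force: [0.4, -0.8, -1.0]
grip_width: 0.459
grip_force: 30.0
```

```bash
python3 - <<'E'
from h import *
p,R,c=wrist('w3')
print(np.array(c.d['mount']).round(3).tolist())
delta(p,R,sh((0,.035,.0287+.040)),SH[2],'seatL contact-ish')
im=c.d['color'].copy()
for y in(.035,-.035): ring(c,im,sh((0,y,0))[:2],.036,.027)
for P in[(.062,-.075,.034),(-.062,-.075,.034),(-.062,.075,.034),(.075*0,-.1,.16),(0,.105,.16),(-.075,.123,.023),(-.075,-.123,.023)]:
    u=c.proj(sh(P))[0]; cv2.circle(im,tuple(u.round().astype(int)),2,(0,0,255),-1)
cv2.imwrite('pics/w3.png',cv2.resize(im[:330,120:440],None,fx=1.8,fy=1.8))
E
```

```text
t 12.25 pos [0.5672, 0.1242, 0.2281] q [0.18, 0.18, 1.97, -0.0, 1.0, 0.09] F [0.4, -0.8, -1.0] w 0.459 gf 30.0
axes x,y,z [[-0.081, 0.997, -0.0], [0.997, 0.081, -0.001], [-0.001, -0.0, -1.0]]
[[-0.0, -0.971, -0.24, 0.068], [1.0, 0.0, -0.0, 0.001], [0.0, -0.24, 0.971, -0.171], [0.0, 0.0, 0.0, 1.0]]
seatL contact-ish shift [0.006, 0.009, 1.594] turn [-0.001, 0.0, 0.0]
```

View pics/w3.png

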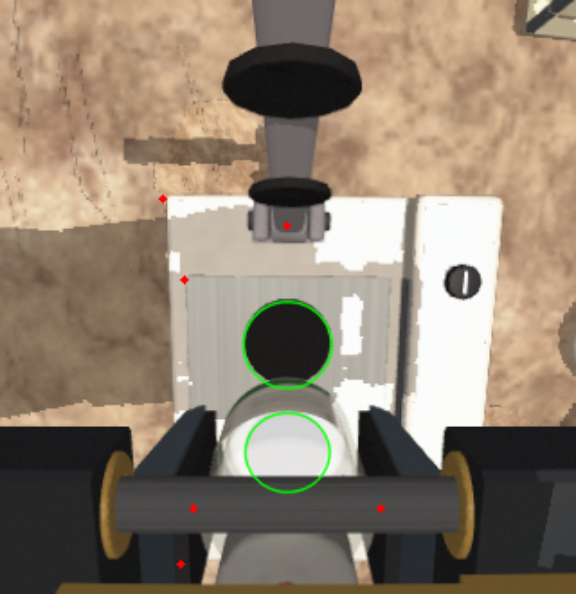

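The picture shows the left disc at about (288,342), roughly 1.5 mm to +y of the prediction. The bar is open and clear overhead. I'll lower the vial with a 1.5 mm correction.

Request:
play_rows(
  commands=[
    [[0.02,0.01,0.3,0,0,0],[0.02,0.01,0.65,0,0,0],[0.02,0.01,1,0,0,0]],
  ],
)

```text
time_s: 12.68
position: [0.5683, 0.1258, 0.1276]
eef_rot: [2.131, 2.308, 0.001]
contact_force: [-0.0, -1.0, -0.3]
grip_width: 0.461
grip_force: 30.0
```

Request:
play_rows(
  commands=[
    [[0,0,0.2,0,0,0],[0,0,0.4,0,0,0],[0,0,0.54,0,0,0],[0,0,0.6,0,0,0],[0,0,0.63,0,0,0],[0,0,0.63,0,0,0]],
  ],
)

```text
time_s: 13.42
position: [0.5687, 0.1267, 0.0657]
eef_rot: [2.13, 2.309, 0.001]
contact_force: [-0.1, 0.4, -0.8]
grip_width: 0.463
grip_force: 30.0
```

```bash
python3 - <<'E'
from h import *
p,R=now()
delta(p,R,sh((0,.035,.0647)),SH[2],'seatL')
E
```

```text
t 13.43 pos [0.5687, 0.1267, 0.0657] q [0.18, 0.42, 2.02, -0.0, 0.7, 0.1] F [-0.1, 0.4, -0.8] w 0.463 gf 30.0
axes x,y,z [[-0.081, 0.997, 0.0], [0.997, 0.081, 0.0], [0.0, 0.0, -1.0]]
seatL shift [-0.018, -0.008, 0.01] turn [0.001, -0.0, 0.0]
```

Request:
play_rows(
  commands=[
    [[0,0,0.02,0,0,0],[0,0,0.035,0,0,0],[0,0,0.035,0,0,0]],
  ],
)

```text
time_s: 13.8
position: [0.5686, 0.1267, 0.062]
eef_rot: [2.13, 2.309, 0.0]
contact_force: [2.0, 0.1, 0.9]
grip_width: 0.46
grip_force: 30.0
```

Request:
play_rows(
  commands=[
    [[0,0,0,0,0,0],[0,0,0,0,0,0],[0,0,0,0,0,0],[0,0,0,0,0,0],[0,0,0,0,0,0]],
  ],
  grip=0.7,
)

```text
time_s: 14.42
position: [0.5684, 0.1266, 0.0619]
eef_rot: [-2.13, -2.309, 0.0]
contact_force: [-0.5, 0.3, -0.6]
grip_width: 0.702
grip_force: 0.0
```

Request:
play_rows(
  commands=[
    [[0,0,-0.1,0,0,0],[0,0,-0.3,0,0,0],[0,0,-0.65,0,0,0],[0,0,-1,0,0,0]],
  ],
)

```text
time_s: 14.92
position: [0.5685, 0.1267, 0.1644]
eef_rot: [2.129, 2.309, 0.001]
contact_force: [0.4, -0.3, 0.3]
grip_width: 0.699
grip_force: 0.0
```

Request:
play_rows(
  commands=[
    [[0,0,-0.35,0,0,0],[0,0,-0.7,0,0,0],[0,0,-1,0,0,0]],
  ],
)

```text
time_s: 15.3
position: [0.5685, 0.1266, 0.265]
eef_rot: [2.129, 2.308, 0.003]
contact_force: [0.9, -0.0, 0.7]
grip_width: 0.7
grip_force: 0.0
```

```bash
python3 - <<'E'
from h import *
p,R=now()
delta(p,R,(.556,-.4245,.30),SH[2],'vialR')
E
```

```text
t 15.3 pos [0.5685, 0.1266, 0.265] q [0.18, 0.13, 1.94, -0.0, 1.06, 0.1] F [0.9, -0.0, 0.7] w 0.7 gf 0.0
axes x,y,z [[-0.081, 0.997, 0.0], [0.997, 0.081, 0.002], [0.002, 0.0, -1.0]]
vialR shift [-5.483, -0.569, -0.352] turn [0.003, -0.0, 0.0]
```

Request:
play_rows(
  commands=[
    [[-0.3,-0.03,-0.1,0,0,0],[-0.6,-0.06,-0.2,0,0,0],[-1,-0.1,-0.35,0,0,0]],
  ],
)

```text
time_s: 15.68
position: [0.5662, 0.0255, 0.2987]
eef_rot: [2.128, 2.31, 0.001]
contact_force: [1.2, -0.2, 0.1]
grip_width: 0.701
grip_force: 0.0
```

Request:
play_rows(
  commands=[
    [[-0.5,-0.05,0,0,0,0],[-1,-0.1,0,0,0,0]],
  ],
)

```text
time_s: 15.92
position: [0.5644, -0.0757, 0.2988]
eef_rot: [2.128, 2.309, 0.002]
contact_force: [1.2, 0.3, 0.0]
grip_width: 0.7
grip_force: 0.0
```

Request:
play_rows(
  commands=[
    [[-0.5,-0.05,0,0,0,0],[-1,-0.1,0,0,0,0]],
  ],
)

```text
time_s: 16.18
position: [0.5624, -0.1764, 0.2987]
eef_rot: [2.129, 2.308, 0.001]
contact_force: [0.9, 0.8, 1.1]
grip_width: 0.702
grip_force: 0.0
```

Request:
play_rows(
  commands=[
    [[-0.5,-0.05,0,0,0,0],[-1,-0.1,0,0,0,0]],
  ],
)

```text
time_s: 16.42
position: [0.5605, -0.2769, 0.2987]
eef_rot: [2.129, 2.308, 0.001]
contact_force: [1.5, 0.3, 0.3]
grip_width: 0.698
grip_force: 0.0
```

Request:
play_rows(
  commands=[
    [[-0.5,-0.05,0,0,0,0],[-1,-0.1,0,0,0,0]],
  ],
)

```text
time_s: 16.68
position: [0.5586, -0.3774, 0.2988]
eef_rot: [2.129, 2.308, 0.0]
contact_force: [0.6, -0.2, -0.3]
grip_width: 0.701
grip_force: 0.0
```

Request:
play_rows(
  commands=[
    [[-0.25,-0.03,0,0,0,0],[-0.48,-0.07,0,0,0,0],[-0.48,-0.07,0,0,0,0],[-0.48,-0.07,0,0,0,0]],
  ],
)

```text
time_s: 17.18
position: [0.556, -0.4233, 0.297]
eef_rot: [-2.129, -2.31, -0.0]
contact_force: [0.4, 0.5, -1.1]
grip_width: 0.699
grip_force: 0.0
```

```bash
python3 - <<'E'
from h import *
p,R,c=wrist('w4')
im=c.d['color'].copy()
o=(.556,-.4245)
print(c.proj([[*o,.0],[*o,.095]]))
ring(c,im,o,0,.0215);ring(c,im,o,.065,.0215);ring(c,im,o,.095,.008,(0,0,255))
cv2.imwrite('pics/w4.png',cv2.resize(im[60:330,140:420],None,fx=2,fy=2))
delta(p,R,(.556,-.4245,.0285),SH[2],'vialR')
E
```

```text
t 17.18 pos [0.556, -0.4233, 0.297] q [-0.68, 0.3, 1.68, 0.0, 1.16, -0.77] F [0.4, 0.5, -1.1] w 0.699 gf 0.0
axes x,y,z [[-0.081, 0.997, 0.0], [0.997, 0.081, -0.0], [-0.0, 0.0, -1.0]]
[[278.61061333 179.61367671]
 [278.46692464 191.82584103]]
vialR shift [-0.013, -0.0, 2.685] turn [-0.0, -0.0, 0.001]
```

View pics/w4.png

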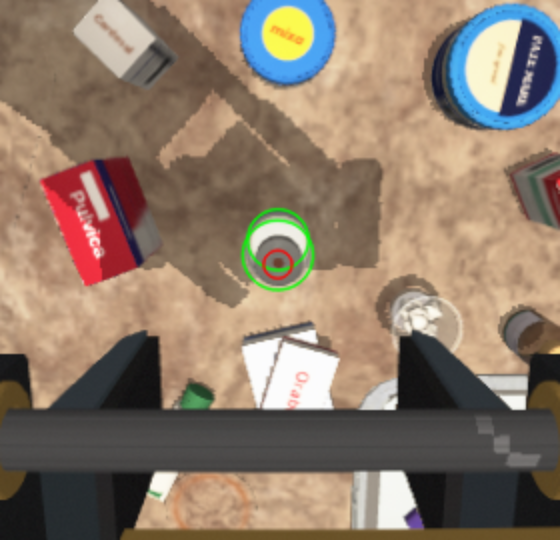

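The rings centre on the second vial, at about (278,262) in the crop. The carton is about 75 mm away and the glass about 70 mm, so it's clear to descend.

Request:
play_rows(
  commands=[
    [[-0.01,0,0.35,0,0,0],[-0.01,0,0.7,0,0,0],[-0.01,0,1,0,0,0]],
  ],
)

```text
time_s: 17.6
position: [0.556, -0.4239, 0.1958]
eef_rot: [-2.128, -2.31, -0.0]
contact_force: [0.8, 0.1, -0.2]
grip_width: 0.699
grip_force: 0.0
```

Request:
play_rows(
  commands=[
    [[0,0,0.35,0,0,0],[0,0,0.7,0,0,0],[0,0,1,0,0,0]],
  ],
)

```text
time_s: 17.98
position: [0.5561, -0.424, 0.0958]
eef_rot: [-2.128, -2.31, -0.0]
contact_force: [0.7, -0.6, 0.4]
grip_width: 0.701
grip_force: 0.0
```

Request:
play_rows(
  commands=[
    [[0,0,0.3,0,0,0],[0,0,0.5,0,0,0],[0,0,0.64,0,0,0],[0,0,0.69,0,0,0],[0,0,0.69,0,0,0]],
  ],
)

```text
time_s: 18.6
position: [0.5562, -0.4253, 0.0283]
eef_rot: [2.129, 2.309, 0.0]
contact_force: [0.5, -0.1, 1.3]
grip_width: 0.7
grip_force: 0.0
```

Request:
play_rows(
  commands=[
    [[0,0,0,0,0,0],[0,0,0,0,0,0],[0,0,0,0,0,0],[0,0,0,0,0,0],[0,0,0,0,0,0]],
  ],
  grip=0.3,
)

```text
time_s: 19.23
position: [0.5562, -0.4254, 0.0284]
eef_rot: [2.129, 2.309, 0.0]
contact_force: [-1.5, 1.6, 5.5]
grip_width: 0.461
grip_force: 30.0
```

Request:
play_rows(
  commands=[
    [[0,0,-0.2,0,0,0],[0,0,-0.6,0,0,0],[0,0,-1,0,0,0]],
  ],
)

```text
time_s: 19.6
position: [0.5559, -0.4251, 0.13]
eef_rot: [2.13, 2.309, -0.0]
contact_force: [0.6, 0.1, -0.1]
grip_width: 0.464
grip_force: 30.0
```

Request:
play_rows(
  commands=[
    [[0,0,-0.35,0,0,0],[0,0,-0.7,0,0,0],[0,0,-1,0,0,0]],
  ],
)

```text
time_s: 19.98
position: [0.556, -0.4252, 0.2307]
eef_rot: [2.129, 2.308, 0.0]
contact_force: [0.5, 0.4, -1.5]
grip_width: 0.46
grip_force: 30.0
```

```bash
sed -i 's/0.0900,0.0808/0.0915,0.0808/' h.py; python3 - <<'E'
from h import *
p,R=now()
delta(p,R,sh((0,-.035,.24)),SH[2],'seatR hover')
E
```

```text
t 19.98 pos [0.556, -0.4252, 0.2307] q [-0.69, 0.36, 1.73, 0.0, 1.05, -0.77] F [0.5, 0.4, -1.5] w 0.46 gf 30.0
axes x,y,z [[-0.081, 0.997, -0.001], [0.997, 0.081, 0.001], [0.001, -0.001, -1.0]]
seatR hover shift [4.788, 0.565, -0.098] turn [0.001, 0.001, 0.0]
```

Request:
play_rows(
  commands=[
    [[0.3,0.04,-0.1,0,0,0],[0.6,0.08,-0.1,0,0,0],[0.96,0.11,-0.1,0,0,0]],
  ],
)

```text
time_s: 20.35
position: [0.5587, -0.3266, 0.2381]
eef_rot: [-2.13, -2.309, -0.0]
contact_force: [1.1, -0.1, -0.8]
grip_width: 0.456
grip_force: 30.0
```

Request:
play_rows(
  commands=[
    [[0.3,0.04,0,0,0,0],[0.6,0.08,0,0,0,0],[0.96,0.11,0,0,0,0]],
  ],
)

```text
time_s: 20.72
position: [0.5617, -0.23, 0.2379]
eef_rot: [-2.129, -2.309, 0.0]
contact_force: [1.0, -0.2, -0.3]
grip_width: 0.461
grip_force: 30.0
```

Request:
play_rows(
  commands=[
    [[0.3,0.04,0,0,0,0],[0.6,0.08,0,0,0,0],[0.96,0.11,0,0,0,0]],
  ],
)

```text
time_s: 21.1
position: [0.5648, -0.1335, 0.2379]
eef_rot: [-2.129, -2.309, 0.0]
contact_force: [-0.1, -0.0, -0.6]
grip_width: 0.46
grip_force: 30.0
```

Request:
play_rows(
  commands=[
    [[0.3,0.04,0,0,0,0],[0.6,0.08,0,0,0,0],[0.96,0.11,0,0,0,0]],
  ],
)

```text
time_s: 21.48
position: [0.5678, -0.0371, 0.2379]
eef_rot: [-2.129, -2.309, 0.0]
contact_force: [0.2, -0.6, -0.1]
grip_width: 0.462
grip_force: 30.0
```

Request:
play_rows(
  commands=[
    [[0.3,0.04,0,0,0,0],[0.6,0.08,0,0,0,0],[0.95,0.12,0,0,0,0],[0.95,0.12,0,0,0,0],[0.95,0.12,0,0,0,0]],
  ],
)

```text
time_s: 22.1
position: [0.5724, 0.057, 0.2379]
eef_rot: [-2.129, -2.31, 0.001]
contact_force: [-0.4, -0.2, -0.8]
grip_width: 0.462
grip_force: 30.0
```

```bash
python3 - <<'E'
from h import *
p,R,c=wrist('w5')
delta(p,R,sh((0,-.035,.062)),SH[2],'seatR')
im=c.d['color'].copy()
o=sh((0,.035,0))[:2]
for z0 in(.033,): ring(c,im,o,.036,.027);ring(c,im,o,z0+.095,.008,(0,0,255));ring(c,im,o,z0+.065,.0215)
cv2.imwrite('pics/w5.png',cv2.resize(im[0:300,160:400],None,fx=2,fy=2))
E
```

```text
t 22.1 pos [0.5724, 0.057, 0.2379] q [0.06, 0.15, 1.98, -0.0, 1.01, -0.02] F [-0.4, -0.2, -0.8] w 0.462 gf 30.0
axes x,y,z [[-0.082, 0.997, -0.0], [0.997, 0.082, -0.0], [-0.0, -0.0, -1.0]]
seatR shift [-0.005, 0.013, 1.759] turn [-0.001, 0.0, 0.001]
```

View pics/w5.png

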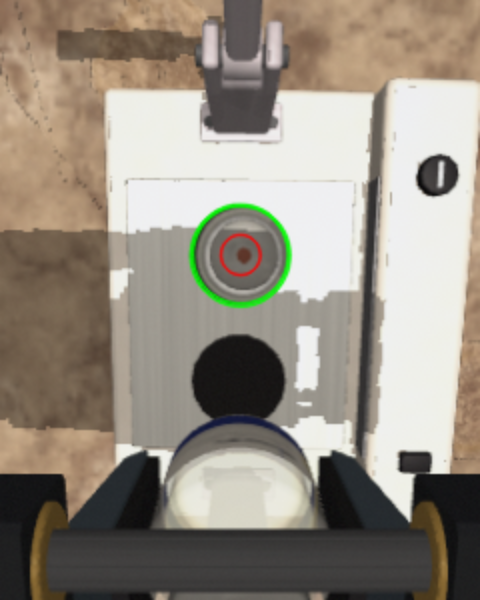

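The left vial stands upright in the middle of its disc: cap at (244,255), ring centre (240,255). The right disc is free, at about (238,380) in the crop, which is pixel (279,190). I'll check that against the prediction.

```bash
python3 - <<'E'
from h import *
c=load('w5'); print(c.proj(sh((0,-.035,.036))), c.proj(sh((0,-.035,.030))))
g=cv2.cvtColor(c.d['color'],cv2.COLOR_BGR2GRAY); m=(g[160:208,240:320]<35).astype(np.uint8)
n,l,s,ce=cv2.connectedComponentsWithStats(m)
for i in range(1,n):
    if s[i,4]>100: print(s[i]+[240,160,0,0,0],ce[i]+[240,160])
E
```

```text
[[279.674431   191.12379128]] [[279.66897265 190.1865648 ]]
[ 256  168   46   40 1485] [278.71380471 188.61683502]
```

Request:
play_rows(
  commands=[
    [[-0.01,0.01,0.3,0,0,0],[-0.01,0.01,0.65,0,0,0],[-0.01,0.01,1,0,0,0]],
  ],
)

```text
time_s: 22.52
position: [0.574, 0.055, 0.1371]
eef_rot: [2.131, 2.308, 0.0]
contact_force: [0.5, 0.4, -0.4]
grip_width: 0.46
grip_force: 30.0
```

Request:
play_rows(
  commands=[
    [[0,0,0.3,0,0,0],[0,0,0.55,0,0,0],[0,0,0.7,0,0,0],[0,0,0.75,0,0,0],[0,0,0.77,0,0,0],[0,0,0.77,0,0,0],[0,0,0.77,0,0,0]],
  ],
)

```text
time_s: 23.4
position: [0.5746, 0.0559, 0.0615]
eef_rot: [2.129, 2.309, 0.001]
contact_force: [0.4, -0.2, -0.4]
grip_width: 0.46
grip_force: 30.0
```

Request:
play_rows(
  commands=[
    [[0,0,0.01,0,0,0],[0,0,0.02,0,0,0],[0,0,0.02,0,0,0]],
  ],
)

```text
time_s: 23.78
position: [0.5743, 0.0559, 0.059]
eef_rot: [2.13, 2.309, 0.0]
contact_force: [1.0, -0.1, 0.9]
grip_width: 0.459
grip_force: 30.0
```

Request:
play_rows(
  commands=[
    [[0,0,0,0,0,0],[0,0,0,0,0,0],[0,0,0,0,0,0],[0,0,0,0,0,0],[0,0,0,0,0,0]],
  ],
  grip=0.7,
)

```text
time_s: 24.4
position: [0.5741, 0.0559, 0.0589]
eef_rot: [-2.13, -2.309, 0.0]
contact_force: [-0.3, 0.2, 0.4]
grip_width: 0.702
grip_force: 0.0
```

Request:
play_rows(
  commands=[
    [[0,0,-0.1,0,0,0],[0,0,-0.3,0,0,0],[0,0,-0.65,0,0,0],[0,0,-1,0,0,0]],
  ],
)

```text
time_s: 24.9
position: [0.5743, 0.0559, 0.1614]
eef_rot: [2.129, 2.309, 0.001]
contact_force: [0.3, 0.0, 0.0]
grip_width: 0.699
grip_force: 0.0
```

Request:
play_rows(
  commands=[
    [[0,0,-0.35,0,0,0],[0,0,-0.7,0,0,0],[0,0,-1,0,0,0],[0,0,-1,0,0,0]],
  ],
)

```text
time_s: 25.4
position: [0.5754, 0.056, 0.2627]
eef_rot: [2.127, 2.307, 0.006]
contact_force: [-0.3, -0.5, -0.4]
grip_width: 0.7
grip_force: 0.0
```

```bash
python3 - <<'E'
from h import *
from rig import robot
p,R,c=wrist('w6')
for n,y in(('L',.035),('R',-.035)):
    for z0 in(.030,.034): print(n,'cap expected px',c.proj(sh((0,y,z0+.098)))[0].round(1),c.proj(sh((0,y,z0+.092)))[0].round(1))
im=c.d['color'].astype(int); b,g,r=im[...,0],im[...,1],im[...,2]
m=((r-g>25)&(r-b>25)&(r>60)).astype(np.uint8)
for cam,m0 in(('wrist',m),):
    n,l,s,ce=cv2.connectedComponentsWithStats(m0)
    for i in range(1,n):
        if 3<s[i,4]<200 and 200<ce[i][0]<360: print(cam,s[i,4],ce[i].round(1))
delta(p,R,bar(1.77)+[0,0,.06],np.pi/2+SH[2],'bar hover')
E
```

```text
t 25.4 pos [0.5754, 0.056, 0.2627] q [0.06, 0.13, 1.96, 0.0, 1.05, -0.02] F [-0.3, -0.5, -0.4] w 0.7 gf 0.0
axes x,y,z [[-0.081, 0.997, -0.0], [0.997, 0.081, 0.005], [0.005, 0.0, -1.0]]
L cap expected px [275.6 125.8] [275.7 125.9]
L cap expected px [275.6 125.8] [275.7 125.9]
R cap expected px [275.8 202.7] [275.8 201.3]
R cap expected px [275.8 203.6] [275.8 202.2]
wrist 31 [277.3 126.1]
wrist 5 [213. 136.]
wrist 27 [277.2 201.5]
bar hover shift [1.748, -0.561, -1.152] turn [0.005, 0.005, -2.0]
```

Request:
play_rows(
  commands=[
    [[0,-0.1,-0.2,0,0,-0.2],[0,-0.22,-0.4,0,0,-0.4],[0,-0.34,-0.6,0,0,-0.6],[0,-0.46,-0.8,0,0,-0.8],[0,-0.56,-1,0,0,-1]],
  ],
  grip=0.5,
)

```text
time_s: 26.08
position: [0.5173, 0.0513, 0.3588]
eef_rot: [-1.076, -2.95, 0.001]
contact_force: [0.2, 0.3, 0.8]
grip_width: 0.5
grip_force: 0.0
```

Request:
play_rows(
  commands=[
    [[0.12,0.12,-0.03,0,0,-0.2],[0.25,0.25,-0.06,0,0,-0.4],[0.38,0.38,-0.09,0,0,-0.6],[0.5,0.5,-0.12,0,0,-0.8],[0.62,0.62,-0.15,0,0,-1]],
  ],
)

```text
time_s: 26.7
position: [0.5106, 0.1392, 0.3732]
eef_rot: [0.135, -3.137, 0.0]
contact_force: [0.0, -0.5, 0.3]
grip_width: 0.5
grip_force: 0.0
```

Request:
play_rows(
  commands=[
    [[0,0.3,0,0,0,0],[0,0.6,0,0,0,0],[0,0.86,0,0,0,0],[0,0.86,0,0,0,0],[0,0.86,0,0,0,0]],
  ],
)

```text
time_s: 27.32
position: [0.504, 0.224, 0.3734]
eef_rot: [0.127, -3.138, 0.001]
contact_force: [0.2, -1.3, 0.0]
grip_width: 0.499
grip_force: 0.0
```

```bash
python3 - <<'E'
from h import *
p,R,c=wrist('w7')
delta(p,R,(.5045,.2246,.2992),np.pi/2+SH[2],'bar grasp')
for q in(1.72,1.77,1.82): print(q,c.proj(bar(q))[0])
g=cv2.cvtColor(c.d['color'],cv2.COLOR_BGR2GRAY)
for r in(195,205,215): print(r,[int(x) for x in np.where(g[r,230:330]<50)[0]+230])
E
```

```text
t 27.32 pos [0.504, 0.224, 0.3734] q [0.38, -0.02, 1.9, -0.0, 1.26, -1.28] F [0.2, -1.3, 0.0] w 0.499 gf 0.0
axes x,y,z [[-0.997, -0.081, 0.001], [-0.081, 0.997, -0.0], [-0.001, -0.0, -1.0]]
bar grasp shift [-0.006, 0.006, 0.742] turn [-0.001, -0.001, 0.0]
1.72 [268.70716286 227.77453864]
1.77 [280.7358841  227.18529999]
1.82 [292.47737642 226.43525428]
195 [271, 272, 273, 274, 275, 276, 277, 278, 279, 280, 281, 282, 283, 284, 285, 286, 287, 288, 289, 290, 291, 292]
205 [271, 272, 273, 274, 275, 276, 277, 278, 279, 280, 281, 282, 283, 284, 285, 286, 287, 288, 289, 290, 291, 292]
215 [271, 272, 273, 274, 275, 276, 277, 278, 279, 280, 281, 282, 283, 284, 285, 286, 287, 288, 289, 290, 291]
```

Request:
play_rows(
  commands=[
    [[0,0.01,0.3,0,0,0],[0,0.01,0.55,0,0,0],[0,0.01,0.74,0,0,0],[0,0.01,0.74,0,0,0]],
  ],
)

```text
time_s: 27.88
position: [0.5037, 0.2248, 0.2987]
eef_rot: [0.126, -3.137, 0.001]
contact_force: [0.4, 1.1, -0.4]
grip_width: 0.499
grip_force: 0.0
```

Request:
play_rows(
  commands=[
    [[0,0,0,0,0,0],[0,0,0,0,0,0],[0,0,0,0,0,0],[0,0,0,0,0,0],[0,0,0,0,0,0]],
  ],
  grip=0.0,
)

```text
time_s: 28.5
position: [0.5044, 0.2256, 0.3004]
eef_rot: [-0.127, 3.138, 0.001]
contact_force: [-1.1, 0.2, 5.2]
grip_width: 0.166
grip_force: 30.0
```

```bash
python3 - <<'E'
from h import *
p,R=now()
print('grip err',(p+[0,0,.019]-bar(1.773)).round(4))
def seg(a,qs): print(a,[(R.inv().apply(bar(q)-bar(a))/.1).round(2).tolist() for q in qs])
seg(1.77,(1.7,1.6,1.5,1.4,1.3,1.2)); seg(1.2,(1.1,1.,.9,.8,.7)); seg(.7,(.6,.5,.4,.3,.2)); seg(.2,(.15,.1,.05,0))
E
```

```text
t 28.5 pos [0.5044, 0.2256, 0.3004] q [0.38, 0.05, 1.97, 0.0, 1.12, -1.27] F [-1.1, 0.2, 5.2] w 0.166 gf 30.0
axes x,y,z [[-0.997, -0.081, -0.001], [-0.081, 0.997, 0.0], [0.001, 0.0, -1.0]]
grip err [-0.0003 -0.0006  0.0019]
1.77 [[-0.0, -0.12, -0.02], [-0.0, -0.29, -0.03], [-0.0, -0.46, -0.03], [-0.0, -0.63, -0.01], [-0.0, -0.8, 0.03], [-0.0, -0.96, 0.08]]
1.2 [[0.0, -0.16, 0.07], [0.0, -0.31, 0.16], [0.0, -0.45, 0.26], [0.0, -0.58, 0.37], [0.0, -0.69, 0.49]]
0.7 [[0.0, -0.1, 0.14], [0.0, -0.19, 0.28], [0.0, -0.27, 0.44], [0.0, -0.33, 0.6], [0.0, -0.37, 0.77]]
0.2 [[0.0, -0.01, 0.08], [0.0, -0.03, 0.17], [0.0, -0.03, 0.26], [0.0, -0.03, 0.34]]
```

Request:
play_rows(
  commands=[
    [[0,-0.12,-0.02,0,0,0],[0,-0.29,-0.03,0,0,0],[0,-0.46,-0.03,0,0,0],[0,-0.63,-0.01,0,0,0],[0,-0.8,0.03,0,0,0],[0,-0.96,0.08,0,0,0]],
  ],
)

```text
time_s: 29.25
position: [0.5115, 0.1284, 0.2912]
eef_rot: [0.126, -3.138, 0.0]
contact_force: [-3.0, 4.2, -1.9]
grip_width: 0.167
grip_force: 30.0
```

Request:
play_rows(
  commands=[
    [[0,-0.16,0.07,0,0,0],[0,-0.31,0.16,0,0,0],[0,-0.45,0.26,0,0,0],[0,-0.58,0.37,0,0,0],[0,-0.69,0.49,0,0,0]],
  ],
)

```text
time_s: 29.88
position: [0.5168, 0.0598, 0.2419]
eef_rot: [0.126, -3.137, 0.0]
contact_force: [-3.3, 3.9, -1.3]
grip_width: 0.161
grip_force: 30.0
```

Request:
play_rows(
  commands=[
    [[0,-0.1,0.14,0,0,0],[0,-0.19,0.28,0,0,0],[0,-0.27,0.44,0,0,0],[0,-0.33,0.6,0,0,0],[0,-0.37,0.77,0,0,0],[0,-0.37,0.77,0,0,0]],
  ],
)

```text
time_s: 30.62
position: [0.5196, 0.0234, 0.1642]
eef_rot: [0.126, -3.137, -0.001]
contact_force: [-3.0, 5.8, -3.9]
grip_width: 0.165
grip_force: 30.0
```

```bash
python3 - <<'E'
from h import *
p,R=now()
delta(p,R,bar(.2)-[0,0,.019],np.pi/2+SH[2],'q.2'); delta(p,R,bar(0)-[0,0,.019],np.pi/2+SH[2],'q0')
E
```

```text
t 30.62 pos [0.5196, 0.0234, 0.1642] q [0.0, 0.17, 2.12, 0.0, 0.86, -1.65] F [-3.0, 5.8, -3.9] w 0.165 gf 30.0
axes x,y,z [[-0.997, -0.08, 0.002], [-0.08, 0.997, 0.001], [-0.002, 0.0, -1.0]]
q.2 shift [-0.016, 0.002, 0.0] turn [0.001, -0.003, -0.001]
q0 shift [-0.017, -0.033, 0.342] turn [0.001, -0.003, -0.001]
```

Request:
play_rows(
  commands=[
    [[0,-0.01,0.08,0,0,0],[0,-0.03,0.17,0,0,0],[0,-0.03,0.26,0,0,0],[0,-0.03,0.32,0,0,0],[0,-0.03,0.35,0,0,0],[0,-0.03,0.36,0,0,0],[0,-0.03,0.36,0,0,0]],
  ],
)

```text
time_s: 31.5
position: [0.5217, 0.0209, 0.1315]
eef_rot: [-0.126, 3.138, 0.001]
contact_force: [-11.0, 10.6, 30.9]
grip_width: 0.166
grip_force: 30.0
```

Request:
play_rows(
  commands=[
    [[0,0,0.02,0,0,0],[0,0,0.04,0,0,0],[0,0,0.04,0,0,0]],
  ],
)

```text
time_s: 31.88
position: [0.5229, 0.021, 0.1281]
eef_rot: [-0.126, 3.135, 0.001]
contact_force: [-5.8, 11.0, 32.6]
grip_width: 0.168
grip_force: 30.0
```

Request:
play_rows(
  commands=[
    [[0,0,0,0,0,0],[0,0,-0.03,0,0,0],[0,0,-0.03,0,0,0],[0,0,-0.03,0,0,0]],
  ],
  grip=0.5,
)

```text
time_s: 32.38
position: [0.5207, 0.0209, 0.1287]
eef_rot: [0.127, -3.139, 0.0]
contact_force: [-0.6, 0.4, -0.0]
grip_width: 0.501
grip_force: 0.0
```

Request:
play_rows(
  commands=[
    [[0,0,-0.3,0,0,0],[0,0,-0.6,0,0,0],[0,0,-1,0,0,0],[0,0,-1,0,0,0],[0,0,-1,0,0,0]],
  ],
)

```text
time_s: 33.0
position: [0.5204, 0.0211, 0.2282]
eef_rot: [0.127, -3.138, 0.0]
contact_force: [-0.3, 0.2, -0.5]
grip_width: 0.496
grip_force: 0.0
```

```bash
python3 - <<'E'
from h import *
p,R,c=wrist('w8')
for q in(0,.03,.06,.1):
    f=lambda r,x:sh((x,.105-r*np.cos(q),.149+r*np.sin(q)))
    print(q,'rod',c.proj([f(.172,-.09),f(.172,-.055),f(.172,-.03)]).round(1).tolist(),'tip',c.proj([f(.215,0)]).round(1).tolist())
im=c.d['color']; g=cv2.cvtColor(im,cv2.COLOR_BGR2GRAY)
for r in range(150,260,10):
    w=np.where(g[r,225:345]<45)[0]+225; print(r,(w.min(),w.max(),len(w)) if len(w) else None)
from rig import robot
for n in('scene','top'): pickle.dump(robot.snapshot(n),open(n+'9.pkl','wb'))
# rod endpoint in scene: dark pixels near prediction
A=load('scene9');B=load('top9')
for nm,K in(('scene',A),('top',B)):
    for q in(0,.05,.1): print(nm,q,K.proj([sh((x,.105-.172*np.cos(q),.149+.172*np.sin(q))) for x in(-.09,-.055,-.02)]).round(1).tolist())
E
```

```text
t 33.0 pos [0.5204, 0.0211, 0.2282] q [-0.0, 0.08, 2.09, -0.0, 0.98, -1.66] F [-0.3, 0.2, -0.5] w 0.496 gf 0.0
axes x,y,z [[-0.997, -0.081, 0.001], [-0.081, 0.997, -0.0], [-0.001, -0.0, -1.0]]
0 rod [[277.3, 173.7], [277.4, 218.7], [277.4, 249.2]] tip [[224.9, 283.6]]
0.03 rod [[277.4, 174.6], [277.4, 220.5], [277.5, 251.5]] tip [[223.8, 287.2]]
0.06 rod [[277.7, 175.6], [277.7, 222.3], [277.7, 253.8]] tip [[222.8, 291.0]]
0.1 rod [[278.4, 176.9], [278.4, 224.9], [278.4, 257.2]] tip [[221.8, 296.3]]
150 None
160 None
170 None
180 (np.int64(270), np.int64(289), 20)
190 (np.int64(270), np.int64(289), 20)
200 (np.int64(270), np.int64(288), 19)
210 (np.int64(270), np.int64(288), 19)
220 (np.int64(270), np.int64(318), 43)
230 (np.int64(229), np.int64(331), 47)
240 (np.int64(225), np.int64(336), 44)
250 (np.int64(225), np.int64(340), 49)
scene 0 [[222.0, 209.6], [229.4, 200.3], [236.5, 191.3]]
scene 0.05 [[221.6, 207.2], [229.0, 197.9], [236.2, 188.9]]
scene 0.1 [[221.1, 204.7], [228.6, 195.4], [235.8, 186.4]]
top 0 [[244.1, 231.2], [244.5, 219.2], [244.9, 207.3]]
top 0.05 [[243.8, 230.7], [244.2, 218.6], [244.7, 206.7]]
top 0.1 [[243.4, 230.2], [243.8, 218.1], [244.3, 206.1]]
```

Request:
play_rows(
  commands=[
    [[0,0,-0.4,0,0,0],[0,0,-0.8,0,0,0],[0,0.2,-1,0,0,0],[0,0.5,-1,0,0,0]],
  ],
)

```text
time_s: 33.65
position: [0.5173, 0.0712, 0.3299]
eef_rot: [-0.125, 3.137, -0.0]
contact_force: [0.4, -0.8, -0.0]
grip_width: 0.498
grip_force: 0.0
```

Request:
play_rows(
  commands=[
    [[0,0.5,-0.4,0,0,0],[0,1,-0.8,0,0,0],[0,1,-0.8,0,0,0]],
  ],
)

```text
time_s: 34.02
position: [0.5092, 0.1732, 0.4109]
eef_rot: [-0.131, 3.136, 0.001]
contact_force: [0.7, -0.1, -0.5]
grip_width: 0.5
grip_force: 0.0
```

Request:
play_rows(
  commands=[
    [[0,0.5,0,0,0,0],[0,1,0,0,0,0],[0,1,0,0,0,0],[0,1,0,0,0,0]],
  ],
)

```text
time_s: 34.52
position: [0.5005, 0.2695, 0.4077]
eef_rot: [0.127, -3.137, 0.002]
contact_force: [0.5, 1.0, 0.2]
grip_width: 0.508
grip_force: 0.0
```

```bash
python3 - <<'E'
from h import *
from rig import robot
now(); d=robot.snapshot('scene'); pickle.dump(d,open('scene9.pkl','wb')); A=Cam(d); g=cv2.cvtColor(d['color'],cv2.COLOR_BGR2GRAY)
print(g[186:218:1,214:246:2])
b,gg,r=[d['color'][...,i].astype(int) for i in range(3)]
for q in(-.03,0,.03,.06,.1): print(q,'tip px',A.proj([sh((0,.105-.215*np.cos(q),.149+.215*np.sin(q)))]).round(1))
a=load('scene0'); diff=cv2.absdiff(d['color'],a.d['color']).max(2)
m=(diff>60).astype(np.uint8); n,l,s,ce=cv2.connectedComponentsWithStats(m)
for i in range(1,n):
    if s[i,4]>25: print(s[i].tolist(),ce[i].round(0).tolist())
E
```

```text
t 34.52 pos [0.5005, 0.2695, 0.4077] q [0.45, -0.01, 1.84, -0.0, 1.32, -1.2] F [0.5, 1.0, 0.2] w 0.508 gf 0.0
axes x,y,z [[-0.997, -0.081, 0.002], [-0.081, 0.997, -0.001], [-0.002, -0.001, -1.0]]
[[126 112  65  53  54  54  29  24  36  67  88 106 158 169 179 178]
 [148 137 107  68  57  55  55  33  26  64  94 107 165 136 163 162]
 [156 141 154 113  77  55  78  72  46  74 101 136 166 109 119 147]
 [157 134 187 172 122  80  84  83  67  79  73 147 151  88  89 110]
 [154 129 185 198 181 146  81  85  83  73  35  94 122  63  69  92]
 [153 136 167 203 200 190  82  88  89  54  19  36  76  54  56  64]
 [154 142 147 204 204 201  88  81  97  31  21  15  43  55  54  54]
 [154 143 139 199 202 196  97  65  68  19  21  14  47  54  55  54]
 [155 138 131 202 199 186 114  59  32  20  21  20  84  57  54  55]
 [153 112 125 201 199 175 139  70  20  24  17  47 123  81  54  51]
 [133  85 112 200 194 170 147  67  21  21  17  91 141 122  76  60]
 [109  71  94 200 198 165 129  41  20  18  39 118 138 179 126 100]
 [102  68  90 199 201 161  93  23  21  13  92 140 122 193 189 171]
 [103  74  95 197 199 136  49  22
[... 1384 characters left out ...]
 45, 40, 1169] [18.0, 17.0]
[43, 0, 111, 93, 4225] [106.0, 38.0]
[154, 40, 7, 19, 70] [157.0, 49.0]
[190, 144, 22, 20, 164] [200.0, 154.0]
[185, 163, 16, 8, 41] [192.0, 167.0]
[200, 172, 38, 16, 115] [217.0, 179.0]
[202, 182, 9, 17, 70] [205.0, 190.0]
[218, 191, 22, 22, 247] [230.0, 202.0]
[204, 197, 13, 8, 74] [210.0, 200.0]
[206, 210, 13, 13, 53] [212.0, 217.0]
[228, 216, 16, 16, 69] [235.0, 224.0]
[72, 257, 41, 32, 633] [91.0, 273.0]
[0, 265, 6, 11, 33] [1.0, 270.0]
[276, 288, 19, 12, 126] [284.0, 294.0]
[382, 298, 17, 12, 112] [390.0, 304.0]
[80, 304, 9, 25, 39] [83.0, 317.0]
[121, 330, 12, 17, 109] [128.0, 338.0]
[93, 343, 24, 44, 153] [107.0, 368.0]
[0, 370, 41, 50, 1320] [14.0, 394.0]
```

```bash
python3 -c "
from rig import robot
print(robot.sign_off())"
```

```text
the job is handed in; nothing more can be done
None
```

Both vials are standing upright, centred on their discs, and the bar is down in the catch. It stopped at 31 N at the height expected when closed, and the last camera check put it at about 0.01–0.02 rad. No bystander shows any movement in that picture; I handed the job in at about 34.5 s and saw no verdict.

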